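Stand the casting flasks on their sprue bases

TASK

Get the casting flasks ready for investing: pick out the three open steel tubes and stand each one upright on the rubber sprue base of its own size (small on small, medium on medium, large on large), over the dome and flat on the floor inside the rim. Set them down gently without dropping or tipping any over, and leave the solid steel block, the flux pot, the tape and the oil stone where they are.

Things in the scene. Friction and masses are not known exactly. Their poses are not given: they have to be found in the camera images.
- flask_small_mid (a point): The small casting flask: a plain bright steel tube standing upright, open right through from top to bottom, 38 mm outside diameter, 50 mm high, wall 3 mm, up to 0.35 kg. This point is at its centre, 25 mm above its lower end; z runs along the tube. Loose.
- flask_medium_mid (a point): The medium casting flask: a plain bright steel tube standing upright, open right through from top to bottom, 48 mm outside diameter, 56 mm high, wall 3 mm, up to 0.35 kg. This point is at its centre, 28 mm above its lower end; z runs along the tube. Loose.
- flask_large_mid (a point): The large casting flask: a plain bright steel tube standing upright, open right through from top to bottom, 58 mm outside diameter, 62 mm high, wall 3 mm, up to 0.35 kg. This point is at its centre, 31 mm above its lower end; z runs along the tube. Loose.
- base_small_seat (a point): The small sprue base, for the 38 mm flask: round black rubber dish, 63 mm outside diameter, fixed. Heights above the bench: flat floor 5 mm, rim top 9 mm, dome top 14.5 mm. Rim 4 mm wide, 55 mm inside diameter; rounded dome in the middle, 16 mm across at the floor. The point is on the dish's axis at floor level; z up. A seated flask stands on the floor, round the dome.
- base_medium_seat (a point): The medium sprue base, for the 48 mm flask: round black rubber dish, 73 mm outside diameter, fixed. Heights above the bench: flat floor 5 mm, rim top 9 mm, dome top 14.5 mm. Rim 4 mm wide, 65 mm inside diameter; rounded dome in the middle, 26 mm across at the floor. The point is on the dish's axis at floor level; z up. A seated flask stands on the floor, round the dome.
- base_large_seat (a point): The large sprue base, for the 58 mm flask: round black rubber dish, 83 mm outside diameter, fixed. Heights above the bench: flat floor 5 mm, rim top 9 mm, dome top 14.5 mm. Rim 4 mm wide, 75 mm inside diameter; rounded dome in the middle, 36 mm across at the floor. The point is on the dish's axis at floor level; z up. A seated flask stands on the floor, round the dome.
- bench_block_mid (a point): Solid steel bench block: an upright cylinder 48 mm in diameter, 56 mm high, like the medium flask from outside but not hollow: its top is closed and flat. The point is at its centre. Not a flask: leave it where it is. Loose.
- flux_pot_mid (a point): Closed round flux pot with a red lid, 58 mm in diameter, 50 mm high. The point is at its centre. Leave it where it is. Loose.
- tape_roll_mid (a point): Roll of masking tape lying flat, 100 mm in diameter, 25 mm high. The point is at its centre. Leave it where it is. Loose.
- oil_stone_mid (a point): Dark grey oil stone, a flat bar 38 x 125 x 21 mm. The point is at its centre. Leave it where it is. Loose.
Mind the look-alikes: they are no part of the job. What is shaped like the part that bears flask_medium_mid but green is not meant. Leave any purple look-alike of the part that bears base_small_seat alone.

How it is judged (in metres and radians):
At the end, for the whole second after the job is handed in: Each flask stands upright (within 0.06 rad) on the base of its own size, seated on the floor inside the rim (centre within 10 mm of the base's axis, height within 2 mm above or 3 mm below seated), released and at rest; block, pot, tape roll and oil stone are within 30 mm of where they started (horizontal distance between flask_small_mid and base_small_seat below 0.01 m and z of flask_small_mid in the frame of base_small_seat between 0.022 and 0.027 m and angle between each of flask_small_mid, flask_medium_mid, flask_large_mid's own z axis and vertical below 0.06 rad and contact force between each of flask_small, flask_medium, flask_large and the fingers below 0.05 N and linear speed of each of flask_small, flask_medium, flask_large below 0.02 m/s and horizontal distance between flask_medium_mid and base_medium_seat below 0.01 m and z of flask_medium_mid in the frame of base_medium_seat between 0.025 and 0.03 m and horizontal distance between flask_large_mid and base_large_seat below 0.01 m and z of flask_large_mid in the frame of base_large_seat between 0.028 and 0.033 m and distance of each of bench_block_mid, flux_pot_mid, tape_roll_mid, oil_stone_mid from where it was at the start of the episode below 0.03 m); the robot touches nothing.
It fails at once if a flask is dropped (falls at over 0.8 m/s out of the fingers) ((linear speed of flask_small above 0.8 m/s and contact force between flask_small and the fingers below 0.05 N) or (linear speed of flask_medium above 0.8 m/s and contact force between flask_medium and the fingers below 0.05 N) or (linear speed of flask_large above 0.8 m/s and contact force between flask_large and the fingers below 0.05 N)).
It fails at once if a flask is tipped over (more than 0.7 rad) (angle between flask_small_mid's own z axis and vertical above 0.7 rad or angle between flask_medium_mid's own z axis and vertical above 0.7 rad or angle between flask_large_mid's own z axis and vertical above 0.7 rad).
It fails at once if a bystander (block, pot, tape roll, oil stone) is moved by more than 30 mm (distance of any of bench_block_mid, flux_pot_mid, tape_roll_mid, oil_stone_mid from where it was at the start of the episode above 0.03 m).
It also fails if it takes over 88 s, if anything falls off the work surface, if the arm or the gripper's body presses on something with over 40 N, if the wrist force passes 120 N, or if a joint passes its speed limit or range.

ROBOT

A 6-joint arm with a two-finger parallel gripper is mounted at the origin on a cart in front of the work surface, level with it; the furniture and walls round the work are solid. World frame = base frame: x ahead of the robot, y to its left, z up, the work surface at z = 0. Lengths are in m, angles in degrees, forces in N, time in s.
With the tool pointing down it reaches from about 0.3 to 0.75 m from the base axis. Payload 8.5 kg.
Tool frame: the origin (TCP) lies midway between the tips of the shut fingers; the grasp point (between the pads) lies 19 mm behind it; z points along the fingers, y is the direction in which the jaws open and shut (so a half turn about z gives the same grasp; the last joint's range is limited). The gripper opens to 85 mm and grips with 20 to 120 N. Pads are 22 mm wide; open, the fingers measure 114 mm over their backs; the gripper's body (76 mm by 85 mm) begins 54 mm behind the grasp point. The pads swing forward as they close: fully open they stand 13 mm farther back than shut.
Start: joints at [-89.57, 21.807, 74.336, -0, 83.858, -12.336], TCP at [0.122, -0.536, 0.207] pointing down, gripper open.
Joint ranges: [-178.18, 178.18], [-50.72, 133.34], [12.68, 142.11], [-81.47, 261.47], [9.98, 163.14], [-165.26, 165.26]. Speed limits (degrees/s): [136.94, 136.94, 180, 180, 180, 180].

INTERFACE

Orientations are given as a 3x3 rotation matrix whose columns are the frame's x, y, z axes.
In Python, from rig import env, viewer, ticket gives the robot as it stands. The module is installed in compiled form; this text tells all that it offers.
- The arm moves only by the shell command python3 -m pendant 'ROWS' [FORCE]. ROWS is JSON, a list of rows, each a list of 3 entries, a list of its own where there are three numbers: the shift along the world's x, y, z in mm, then the turn about the world's z in rad, then the opening, from -1 (shut) to 1 (fully open). A call has 1 to 12 rows; each row shifts and turns the pose as measured when the row begins; what a row does not reach is not made up. A row lasts 1/8 s, in which the tool goes at most 62.5 mm and 10.7 degrees, less where a joint would pass 70% of its speed; a pose out of reach is approached as far as the arm can. A call with a gripper value outside its range is refused whole. The fingers move at their own pace and stop on an object; FORCE is the grip in N (left out, the last holds). Time passes only in rows, so rows that do not move let the fingers close. It gives the time, the measured TCP pose, the force and the opening at its end, in the units of the state.
- env.observe(): the state, without advancing time (a new reading comes with each control period).
- viewer.get_image(name): name is "scene" or "top" or "wrist"; returns (picture, depth): 420x560x3 uint8, red, green, blue; 420x560 float32, m along the optical axis (not along the pixel's ray), 0 where there is no reading.
- viewer.camera_params(name): a dict with "fx", "fy", "cx", "cy" (pixels), "rvec" (rotation vector, rad) and "tvec" (3), from world to camera coordinates, as OpenCV has them; the wrist camera has in their place "T_tool_cam" (4x4, takes a point from camera to tool coordinates, whose origin is the TCP and whose axes are the flange's). Camera axes: x right, y down, z forward; pixel columns grow to the right and rows downward; lengths in m; the calibration is good to about 2 mm. The wrist camera is an equidistant fisheye: a pixel r from the principal point sees the ray r / f radians off the axis. A picture is of the moment at which its call begins: read the wrist's pose just before it. camera_params takes no time and is no camera call.
- ticket.close_job(): hands the job in, once; it reports no verdict.
The state is a dict: "time_s": time; "q": joint angles; "qvel": joint speeds; "joint_efforts": joint torques, N m; "position": TCP position; "tool_rot": TCP orientation; "ft_force": force on the tool from outside, world axes, zero at the start; "wrist_torque": the same for the moment, N m; "grip_width": finger opening in m.
Only numpy, scipy, OpenCV 4.12 (cv2) and the standard library are available. Lean on these libraries where they do the work, as an engineer would, in place of code of your own. Each camera call takes 0.05 s, during which the arm holds its last target. There are 200 camera calls.

## Working session

There is one attempt and no reset: what is moved stays moved. The work goes in short steps, Python scripts to look and compute and a shell command to move; the robot and the scene stay as the last step left them, time stands still between calls to the robot, and variables do not carry over. Pictures are saved under pics/ and viewed, about 12 in all and at most 16, crops included, and the job is handed in when it is done.

```bash
mkdir -p pics; cat > h.py <<'E'
import numpy as np, cv2
from rig import env, viewer, ticket
def shot(n, f):
    im,d=viewer.get_image(n); cv2.imwrite('pics/'+f, im[:,:,::-1]); return im,d
def cloud(n, d):
    p=viewer.camera_params(n); R,_=cv2.Rodrigues(np.array(p['rvec'],float)); t=np.array(p['tvec'],float).reshape(3)
    v,u=np.indices(d.shape); C=np.stack([(u-p['cx'])/p['fx']*d,(v-p['cy'])/p['fy']*d,d],-1)
    return (C-t)@R
E
python3 - <<'E'
from h import *
s=env.observe(); print({k:np.round(v,3).tolist() for k,v in s.items()})
for n in ['top','scene']:
    im,d=shot(n,n+'0.png'); p=viewer.camera_params(n); print(n,p)
    np.save(n+'0.npy',d)
    R,_=cv2.Rodrigues(np.array(p['rvec'],float)); print('cam pos',-R.T@np.array(p['tvec']).ravel(), 'z axis',R[2], (d>0).mean())
E
```

```text
{'time_s': 0.0, 'q': [-89.572, 21.842, 74.384, -0.001, 83.858, -12.337], 'qvel': [-0.113, -0.092, 0.005, 0.113, -0.059, -0.037], 'joint_efforts': [0.001, -44.846, -23.128, -0.0, 0.005, -0.0], 'position': [0.122, -0.536, 0.206], 'tool_rot': [[0.975, 0.221, -0.0], [0.221, -0.975, 0.001], [0.0, -0.001, -1.0]], 'ft_force': [0.43, 0.024, -1.449], 'wrist_torque': [0.001, -0.075, -0.019], 'grip_width': 0.085}
top {'fx': 526.3223515014006, 'fy': 526.3223515014006, 'cx': 277.8891626805446, 'cy': 205.20107518676605, 'rvec': array([ 2.25458181, -1.76117711,  0.29442496]), 'tvec': array([-0.09616635,  0.45659389,  1.74880926])}
cam pos [-0.11508    -0.13351808  1.80138539] z axis [ 0.31840357  0.08255884 -0.94435333] 0.9960246598639456
scene {'fx': 523.2858536908799, 'fy': 523.2858536908799, 'cx': 287.5033973585586, 'cy': 216.81782170377215, 'rvec': array([ 2.07554729, -1.07231872,  0.47919076]), 'tvec': array([-0.28617131,  0.29045398,  1.31982675])}
cam pos [-0.48353502 -0.70583327  1.08452453] z axis [ 0.61073326  0.4414998  -0.65733006] 0.9849914965986395
```

View pics/top0.png

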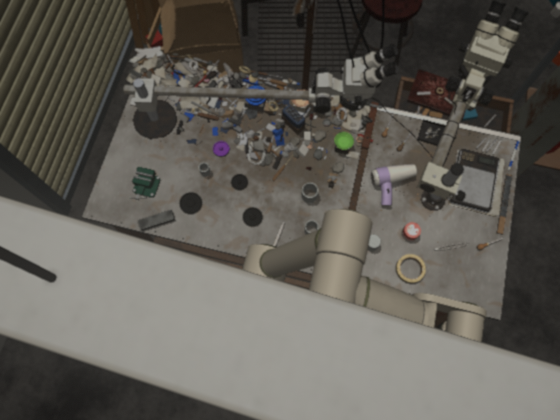

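View pics/scene0.png

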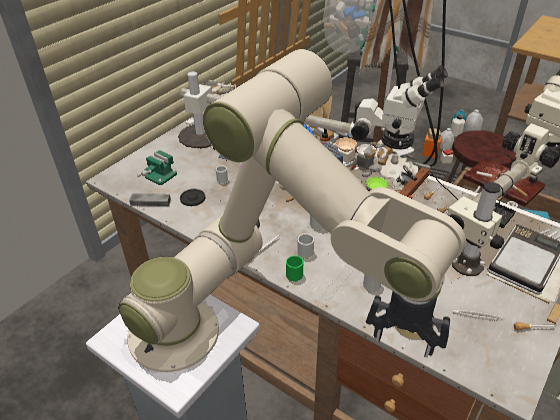

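Top view: candidate grey cylinders are at pixels (204,169), (310,191), (311,228) and (374,243). A green tube shows in the scene view at (294,268). Black dishes are at (191,203), (240,182) and (253,217), with a purple dish at (221,149). Next is a close crop plus measurement.

```bash
python3 - <<'E'
from h import *
im=cv2.imread('pics/top0.png'); d=np.load('top0.npy'); P=cloud('top',d)
c=im[130:260,130:450]; cv2.imwrite('pics/crop1.png',cv2.resize(c,None,fx=2.5,fy=2.5,interpolation=cv2.INTER_CUBIC))
for n,(u,v) in dict(a=(204,169),b=(310,191),c=(311,228),d=(374,243),pot=(411,231),tape=(410,268),stone=(156,219),B1=(191,203),B2=(240,182),B3=(253,217),bench=(280,200)).items():
    w=P[v-7:v+8,u-7:u+8].reshape(-1,3); print(n,np.round(P[v,u],3),'zmin/max',np.round([w[:,2].min(),w[:,2].max()],3))
# dishes: dark mask
g=cv2.cvtColor(im,cv2.COLOR_BGR2GRAY)
for (u,v) in [(191,203),(240,182),(253,217)]:
    m=np.zeros_like(g); m[v-18:v+19,u-18:u+19]=(g[v-18:v+19,u-18:u+19]<45)
    k,l,st,ce=cv2.connectedComponentsWithStats(m); i=l[v,u]; q=P[l==i]
    x0,x1=q.min(0),q.max(0); print('dish',u,v,st[i],ce[i].round(1),np.round(np.median(q,0),4),np.round(x1-x0,3))
E
```

```text
a [ 0.565  0.325 -0.001] zmin/max [-0.012  0.064]
b [ 0.573 -0.077  0.002] zmin/max [-0.011  0.071]
c [ 0.435 -0.112  0.006] zmin/max [-0.013  0.598]
d [ 0.419 -0.333  0.058] zmin/max [-0.012  1.801]
pot [ 0.495 -0.451  0.049] zmin/max [-0.008  0.067]
tape [ 0.378 -0.477  0.003] zmin/max [-0.013  1.801]
stone [0.331 0.43  0.019] zmin/max [-0.01   1.801]
B1 [0.42  0.328 0.016] zmin/max [-0.009  1.801]
B2 [0.543 0.18  0.008] zmin/max [-0.01   0.024]
B3 [0.427 0.1   0.001] zmin/max [-0.006  0.02 ]
bench [0.51  0.02  0.011] zmin/max [-0.015  1.801]
dish 191 203 [181 193  20  20 328] [190.5 202.6] [0.4223 0.3321 0.0064] [0.577 0.505 1.811]
dish 240 182 [232 175  15  15 179] [239.2 181.7] [0.5437 0.1837 0.0058] [0.056 0.056 0.031]
dish 253 217 [244 208  18  18 252] [252.3 216.6] [0.4268 0.1016 0.0057] [0.068 0.066 0.026]
```

View pics/crop1.png

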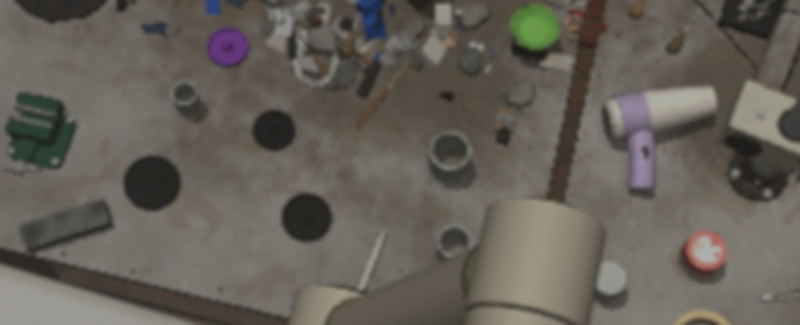

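The crop shows open tubes at top pixels (204,169) small, (310,191) large and (311,228) medium. The closed disc at (374,243) is the solid block. The black dishes, ordered by size, are large (191,203), medium (253,217) and small (240,182). The purple dish and green tube are decoys. Next I locate the green tube relative to the medium flask.

```bash
python3 - <<'E'
from h import *
im=cv2.imread('pics/scene0.png'); P=cloud('scene',np.load('scene0.npy'))
hsv=cv2.cvtColor(im,cv2.COLOR_BGR2HSV)
m=((hsv[...,0]>50)&(hsv[...,0]<75)&(hsv[...,1]>150)).astype(np.uint8); m[:240]=0
q=P[m>0]; print('green',m.sum(),np.round(np.median(q,0),3),np.round(np.percentile(q,[5,95],0),3))
for n,(u,v) in dict(c=(306,240),a=(222,172),d=(372,285),gr=(294,262)).items():
    w=P[v-12:v+13,u-8:u+9].reshape(-1,3); w=w[w[:,2]>.03]; print(n,len(w),np.round(np.median(w,0),3),np.round(np.percentile(w,[5,95],0),3).tolist())
p=viewer.camera_params('wrist'); print({k:np.round(v,4).tolist() for k,v in p.items()})
E
```

```text
green 377 [ 0.324 -0.14   0.035] [[ 0.309 -0.16   0.008]
 [ 0.354 -0.117  0.057]]
c 232 [ 0.422 -0.114  0.046] [[0.4, -0.135, 0.031], [0.446, -0.091, 0.059]]
a 114 [0.548 0.315 0.043] [[0.531, 0.299, 0.031], [0.568, 0.334, 0.053]]
d 190 [ 0.087 -0.472  0.401] [[0.059, -0.493, 0.032], [0.41, -0.317, 0.467]]
gr 254 [ 0.332 -0.138  0.046] [[0.31, -0.16, 0.032], [0.355, -0.115, 0.058]]
{'fx': 325.1923, 'fy': 325.1923, 'cx': 277.4038, 'cy': 208.5309, 'T_tool_cam': [[0.0009, -0.9623, -0.2719, 0.0686], [1.0, 0.0007, 0.0006, -0.0001], [-0.0004, -0.2719, 0.9623, -0.1676], [0.0, 0.0, 0.0, 1.0]]}
```

```bash
python3 -m pendant '[[[26,35,0],-0.019,1],[[26,35,0],-0.019,1],[[26,35,0],-0.019,1],[[26,35,0],-0.019,1],[[26,35,0],-0.019,1],[[26,35,0],-0.019,1],[[26,35,0],-0.019,1],[[26,35,0],-0.019,1],[[26,35,0],-0.019,1],[[26,35,0],-0.019,1],[[26,35,0],-0.019,1],[[26,35,0],-0.019,1]]' 40
cat >> h.py <<'E'
def wcast(px, z, s=None):
    "fisheye pixels (N,2) -> world points on plane z"
    s=s or env.observe(); p=viewer.camera_params('wrist'); px=np.atleast_2d(px).astype(float)
    a=(px-[p['cx'],p['cy']])/p['fx']; r=np.linalg.norm(a,axis=1,keepdims=True)
    k=np.where(r>1e-9,np.sin(r)/np.maximum(r,1e-9),1); D=np.hstack([a*k,np.cos(r)])
    T=np.array(p['T_tool_cam']); R=np.array(s['tool_rot']); o=np.array(s['position'])+R@T[:3,3]
    W=D@(R@T[:3,:3]).T; return o+W*((z-o[2])/W[:,2:3])
def wproj(X,s):
    p=viewer.camera_params('wrist'); T=np.array(p['T_tool_cam']); R=np.array(s['tool_rot'])
    c=(np.atleast_2d(X)-np.array(s['position']))@R; c=(c-T[:3,3])@T[:3,:3]
    n=np.linalg.norm(c[:,:2],axis=1,keepdims=True); th=np.arctan2(n,c[:,2:3]); return c[:,:2]/n*th*p['fx']+[p['cx'],p['cy']]
def circ(Q):
    A=np.c_[2*Q[:,:2],np.ones(len(Q))]; x=np.linalg.lstsq(A,(Q[:,:2]**2).sum(1),rcond=None)[0]; return x[:2],np.sqrt(x[2]+x[:2]@x[:2])
E
python3 - <<'E'
from h import *
s=env.observe(); print(np.round(s['q'],1)); im,d=shot('wrist','w1.png'); np.save('w1.npy',d); print(np.round(s['position'],4),wproj([[.43,-.112,.056],[.333,-.138,.056],[.575,-.08,.062]],s))
E
```

```text
time_s: 1.6
position: [0.439, -0.102, 0.2026]
tool_rot: [[1.0, -0.019, -0.001], [-0.019, -1.0, 0.007], [-0.001, -0.007, -1.0]]
ft_force: [-0.0, -0.7, -0.2]
grip_width: 0.0857
[-28.4  12.1  89.3   0.3  78.8  62.6]
[ 0.439  -0.102   0.2026] [[288.44837607 197.43919044]
 [312.63876643 283.07883054]
 [252.11757326  49.58938214]]
```

View pics/w1.png

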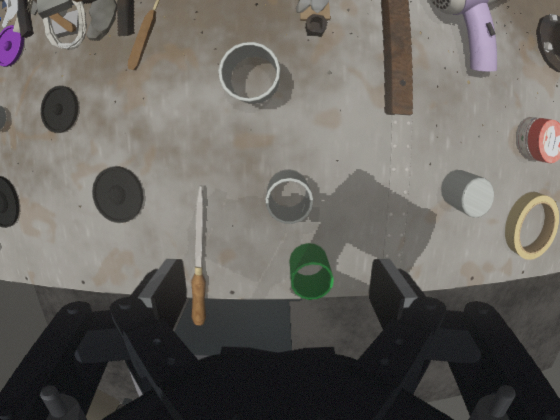

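The wrist view shows the open medium rim at (290,199), the green tube at (311,272), the large rim at (249,72), the small dish at (59,108), the medium dish at (118,193) and the closed block at (474,196). The projection matches, so I'll measure rims and dishes.

```bash
cat >> h.py <<'E'
def rim(im,s,c,z,D,wall=.003,pad=.010):
    "rim: bright px near the annulus expected round c (world xy), on plane z; returns refined centre, radius"
    g=cv2.cvtColor(im,cv2.COLOR_RGB2GRAY).astype(float); c=np.array(c,float); v,u=np.indices(g.shape); px=np.c_[u.ravel(),v.ravel()]
    W=wcast(px,z,s)[:,:2]; g=g.ravel(); rm=D/2-wall/2
    for w in [pad,pad*.6,.004,.004]:
        r=np.linalg.norm(W-c,axis=1); k=np.abs(r-rm)<w; t=np.percentile(g[k],100-45*wall/w/1.2 if w>.004 else 65)
        c,R=circ(W[k&(g>t)])
    return c,R*2
def dish(im,s,c,z,D):
    g=cv2.cvtColor(im,cv2.COLOR_RGB2GRAY); v,u=np.indices(g.shape); W=wcast(np.c_[u.ravel(),v.ravel()],z,s)[:,:2].reshape(*g.shape,2)
    m=((g<75)&(np.linalg.norm(W-np.array(c),axis=2)<D/2+.015)).astype(np.uint8)
    m=cv2.morphologyEx(m,cv2.MORPH_OPEN,np.ones((3,3))); k,l,st,ce=cv2.connectedComponentsWithStats(m); i=1+st[1:,4].argmax()
    cn=max(cv2.findContours((l==i).astype(np.uint8),0,1)[0],key=cv2.contourArea); h=cv2.convexHull(cn)
    return circ(wcast(cn[:,0],z,s)), ce[i]
E
python3 - <<'E'
from h import *
s=env.observe(); im=cv2.imread('pics/w1.png')[:,:,::-1]
for n,c,z,D in [('M',wcast([290,199],.056,s)[0,:2],.056,.048),('L',wcast([249,72],.062,s)[0,:2],.062,.058)]:
    print(n,c.round(4),rim(im,s,c,z,D))
for n,px,D in [('bS',(59,108),.063),('bM',(118,193),.073)]:
    c=wcast(px,.009,s)[0,:2]; print(n,c.round(4),dish(im,s,c,.009,D))
E
```

```text
M [ 0.4304 -0.1099] (array([ 0.44328787, -0.11211554]), np.float64(0.04491200973653771))
L [ 0.5551 -0.0729] (array([ 0.55650324, -0.07224348]), np.float64(0.05468555302228567))
bS [0.5465 0.184 ] ((array([0.54542317, 0.18504945]), np.float64(0.031855474840337454)), array([ 59.265     , 108.86571429]))
bM [0.4302 0.1017] ((array([0.42843097, 0.10383284]), np.float64(0.035836632715817725)), array([117.69399908, 193.95464956]))
```

```bash
python3 -m pendant '[[[-3,-3,-30],0.01,1],[[-3,-3,-30],0.01,1],[[-2,-2,-25],0,1],[[0,0,0],0,1],[[0,0,0],0,1]]'
python3 - <<'E'
from h import *
s=env.observe(); im,d=shot('wrist','w2.png'); np.save('w2.npy',d); print(np.round(s['position'],4),wproj([[.43,-.11,.056]],s))
E
```

```text
time_s: 2.28
position: [0.4333, -0.105, 0.1157]
tool_rot: [[1.0, 0.008, 0.0], [0.008, -1.0, 0.009], [0.0, -0.009, -1.0]]
ft_force: [0.4, 0.0, 0.2]
grip_width: 0.0856
[ 0.4333 -0.105   0.1157] [[284.71943874 218.71141242]]
```

View pics/w2.png

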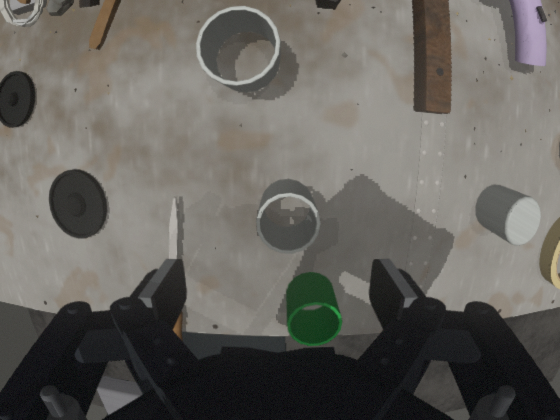

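The close view confirms the medium target is the open tube with its rim at about (289,222) px, with the green tube at (314,308) separate. I'll refine by ring contour.

```bash
cat >> h.py <<'E'
def ring(im,s,px,z,D):
    "bright ring contour round pixel px -> circle on plane z"
    g=cv2.cvtColor(im,cv2.COLOR_RGB2GRAY); W0=wcast(px,z,s)[0,:2]; v,u=np.indices(g.shape)
    W=wcast(np.c_[u.ravel(),v.ravel()],z,s)[:,:2].reshape(*g.shape,2); near=np.linalg.norm(W-W0,axis=2)<D/2+.008
    out=[]
    for t in range(120,240,10):
        cs,_=cv2.findContours(((g>t)&near).astype(np.uint8),cv2.RETR_EXTERNAL,cv2.CHAIN_APPROX_NONE)
        if not cs: continue
        Q=wcast(cv2.convexHull(max(cs,key=lambda c:cv2.contourArea(cv2.convexHull(c))))[:,0],z,s)[:,:2]
        if len(Q)<8: continue
        c,R=circ(Q); res=np.abs(np.linalg.norm(Q-c,axis=1)-R).max()
        if abs(2*R-D)<.003: out.append((round(res*1e3,2),t,c.round(4).tolist(),round(2*R,4)))
    return sorted(out)[:3]
E
python3 - <<'E'
from h import *
s=env.observe(); im=cv2.imread('pics/w2.png')[:,:,::-1]
print('M',ring(im,s,(289,222),.056,.048)); print('L',ring(im,s,(239,46),.062,.058))
c=wcast((78,203),.009,s)[0,:2]; print('bM',dish(im,s,c,.009,.073))
c=wcast((15,98),.009,s)[0,:2]; print('bS',dish(im,s,c,.009,.063))
E
```

```text
M []
L [(np.float64(0.26), 170, [0.5542, -0.0762], np.float64(0.0564)), (np.float64(0.34), 160, [0.5543, -0.0762], np.float64(0.0568)), (np.float64(0.37), 150, [0.5542, -0.0761], np.float64(0.057))]
bM ((array([0.42673649, 0.09938268]), np.float64(0.03662533502127236)), array([ 77.76659113, 203.26157332]))
bS ((array([0.54339098, 0.1773541 ]), np.float64(0.031248228775131497)), array([16.36266982, 98.71234495]))
```

```bash
python3 - <<'E'
from h import *
s=env.observe(); im=cv2.imread('pics/w2.png')[:,:,::-1]
print(wcast([[288.5,222],[257,222],[320,222],[288.5,193],[288.5,251]],.056,s).round(4).tolist())
g=cv2.cvtColor(im,cv2.COLOR_RGB2GRAY); print(g[222,250:266],g[222,312:328],g[186:200,288],g[244:260,288])
print(s['position'],s['qvel'])
E
```

```text
[[0.4275, -0.1128, 0.056], [0.4272, -0.0896, 0.056], [0.4277, -0.1361, 0.056], [0.4493, -0.1124, 0.056], [0.4043, -0.1133, 0.056]]
[117 115 114 113 112 111 109 111 113 109  79  75  73  73  74  75] [ 70  70  69  70  90 118 121 115  98  87  87  86  87  85  87  88] [ 88  88  85  88  85  86  96 158 182 176 151 129 128 127] [ 74  73  74  74  73  79  96 112 112 116 125 126 126 123 122 125]
[ 0.43328147 -0.10497381  0.11572907] [ 0.06611993 -0.31626385 -0.08631971  0.11223772 -0.2726609  -0.0594542 ]
```

```bash
python3 -m pendant '[[[-6,-8,-20],0,1],[[0,0,-25],0,1],[[0,0,-25],0,1],[[0,0,-20],0,1],[[0,0,-5],0,1],[[0,0,0],0,1]]'
```

```text
time_s: 3.08
position: [0.4312, -0.1153, 0.024]
tool_rot: [[1.0, 0.009, 0.012], [0.009, -1.0, 0.002], [0.012, -0.002, -1.0]]
ft_force: [-0.2, -0.3, 0.8]
grip_width: 0.0853
```

```bash
python3 -m pendant '[[[-4,2,-8],0,1],[[0,0,0],0,1],[[0,0,0],0,0.3],[[0,0,0],0,-0.2],[[0,0,0],0,-1],[[0,0,0],0,-1],[[0,0,0],0,-1],[[0,0,0],0,-1]]' 40
```

```text
time_s: 4.08
position: [0.4281, -0.1137, 0.0177]
tool_rot: [[1.0, 0.009, 0.016], [0.009, -1.0, 0.0], [0.016, 0.0, -1.0]]
ft_force: [0.5, 0.4, 0.8]
grip_width: 0.0458
```

```bash
python3 -m pendant '[[[0,0,0],0,-1],[[0,0,15],0,-1],[[0,0,20],0,-1],[[0,0,25],0,-1],[[0,0,30],0,-1],[[0,0,0],0,-1]]'
```

```text
time_s: 4.82
position: [0.427, -0.1131, 0.109]
tool_rot: [[1.0, 0.009, 0.013], [0.009, -1.0, 0.002], [0.013, -0.002, -1.0]]
ft_force: [-0.0, -0.9, -1.4]
grip_width: 0.0457
```

```bash
python3 -m pendant '[[[0,20,0],0,-1],[[0,30,0],0,-1],[[0,30,0],0,-1],[[0,20,0],0,-1],[[0,10,0],0,-1],[[0,0,0],0,-1],[[0,0,0],0,-1]]'
python3 - <<'E'
from h import *
s=env.observe(); im,d=shot('wrist','w3.png'); print(wproj([[.427,.1,.009],[.544,.18,.009],[.422,.332,.009]],s))
for n,c,D in [('bM',(.427,.1),.073),('bS',(.544,.18),.063),('bL',(.422,.332),.083)]: print(n,dish(im,s,c,.009,D))
E
```

```text
time_s: 5.7
position: [0.4237, -0.0001, 0.1022]
tool_rot: [[1.0, 0.007, 0.002], [0.007, -1.0, 0.005], [0.002, -0.005, -1.0]]
ft_force: [0.3, -0.5, -2.3]
grip_width: 0.0457
[[162.05830381 198.37186717]
 [ 79.05522791  73.03101516]
 [-10.56622469 203.31660249]]
bM ((array([0.42658555, 0.10097889]), np.float64(0.0355706245997032)), array([162.64532944, 197.69787323]))
bS ((array([0.54331297, 0.18134168]), np.float64(0.031589449645376376)), array([79.50533563, 74.23339071]))
bL ((array([0.41925846, 0.30664898]), np.float64(0.025456598248999526)), array([  6.1760841 , 206.23390276]))
```

View pics/w3.png

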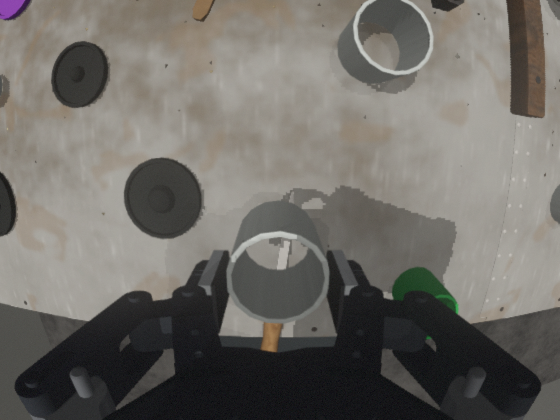

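The wrist view shows the medium tube held with its rim centred at about (278,277) px, the medium dish at (162,198) and the small dish at (79,74). Next I compute the in-hand offset.

```bash
python3 - <<'E'
from h import *
s=env.observe(); q=wcast([[278.5,277],[228,277],[329,277],[278.5,233],[278.5,321]],.1405,s); print((q-s['position']).round(4).tolist())
E
```

```text
[[0.0002, -0.0008, 0.0382], [-0.0003, 0.0219, 0.0382], [0.0001, -0.0236, 0.0382], [0.0212, -0.0007, 0.0382], [-0.024, -0.0011, 0.0382]]
```

```bash
python3 -m pendant '[[[1,25,0],0,-1],[[1,30,0],0,-1],[[1,25,0],0,-1],[[1,14,0],0,-1],[[0,6,0],0,-1],[[0,0,0],0,-1],[[0,0,0],0,-1]]'
```

```text
time_s: 6.62
position: [0.4291, 0.0985, 0.1021]
tool_rot: [[1.0, 0.0, 0.003], [0.0, -1.0, 0.004], [0.003, -0.004, -1.0]]
ft_force: [-0.1, 0.4, -2.6]
grip_width: 0.0458
```

```bash
python3 -m pendant '[[[-1,3,-20],0,-1],[[0,0,-25],0,-1],[[0,0,-16],0,-1],[[0,0,-5],0,-1],[[0,0,0],0,-1],[[0,0,0],0,-1]]'
```

```text
time_s: 7.38
position: [0.4297, 0.0989, 0.0356]
tool_rot: [[1.0, -0.004, 0.007], [-0.004, -1.0, 0.003], [0.007, -0.003, -1.0]]
ft_force: [0.3, 0.5, -1.0]
grip_width: 0.046
```

```bash
python3 -m pendant '[[[-2,3,0],0,-1],[[0,0,-5],0,-1],[[0,0,-5],0,-1],[[0,0,0],0,-1],[[0,0,0],0,-1]]'
```

```text
time_s: 8.0
position: [0.428, 0.1022, 0.0257]
tool_rot: [[1.0, -0.003, 0.009], [-0.003, -1.0, 0.003], [0.009, -0.003, -1.0]]
ft_force: [0.1, -0.1, -1.4]
grip_width: 0.0459
```

```bash
python3 -m pendant '[[[0,0,-2],0,-1],[[0,0,-2],0,-1],[[0,0,0],0,-1],[[0,0,0],0,-1]]'
```

```text
time_s: 8.5
position: [0.4283, 0.1022, 0.0229]
tool_rot: [[1.0, -0.003, 0.01], [-0.003, -1.0, 0.003], [0.01, -0.003, -1.0]]
ft_force: [-0.3, -0.5, -1.7]
grip_width: 0.046
```

```bash
python3 -m pendant '[[[0,0,-1.5],0,-1],[[0,0,0],0,-1],[[0,0,0],0,-1]]'
```

```text
time_s: 8.88
position: [0.4287, 0.1023, 0.0229]
tool_rot: [[1.0, -0.003, 0.012], [-0.003, -1.0, 0.003], [0.012, -0.003, -1.0]]
ft_force: [-0.9, -0.2, -0.9]
grip_width: 0.0462
```

```bash
python3 -m pendant '[[[0,0,-1],0,-1],[[0,0,0],0,0.15],[[0,0,0],0,0.3],[[0,0,0],0,0.6],[[0,0,0],0,0.8],[[0,0,0],0,0.8]]'
python3 -m pendant '[[[0,0,15],0,0.8],[[0,0,30],0,0.8],[[0,0,35],0,1],[[0,0,35],0,1],[[0,0,35],0,1],[[0,0,0],0,1],[[0,0,0],0,1]]'
python3 - <<'E'
from h import *
s=env.observe(); im,d=shot('wrist','w4.png'); print(np.round(s['q'],1),wproj([[.427,.1,.061],[.565,.325,.05],[.422,.332,.009],[.555,-.076,.062]],s))
E
```

```text
time_s: 9.62
position: [0.4289, 0.1025, 0.0219]
tool_rot: [[1.0, -0.003, 0.013], [-0.003, -1.0, 0.003], [0.013, -0.003, -1.0]]
ft_force: [1.3, -0.1, 0.1]
grip_width: 0.0768
time_s: 10.5
position: [0.4273, 0.1024, 0.1754]
tool_rot: [[1.0, -0.003, 0.01], [-0.004, -1.0, 0.004], [0.01, -0.004, -1.0]]
ft_force: [-0.2, -0.5, 0.3]
grip_width: 0.0855
[-2.2 12.1 94.2  0.2 73.1 88. ] [[280.4168253  198.12276675]
 [ 63.39597461  69.15268087]
 [ 85.96477114 193.67886705]
 [464.42964912  69.25992219]]
```

View pics/w4.png

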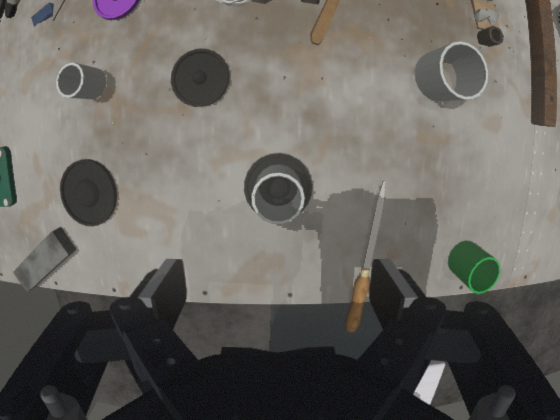

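The medium flask is now inside the medium dish (rim at (278,198) px, dish at (279,187)). The small flask rim is at (71,81) and the large dish at (89,191).

```bash
python3 - <<'E'
from h import *
s=env.observe(); im=cv2.imread('pics/w4.png')[:,:,::-1]
print('M rim',wcast([277.5,198],.061,s).round(4), 'S',wcast([71,81],.05,s).round(4), ring(im,s,(71,81),.05,.038),'L',ring(im,s,(464,70),.062,.058))
for n,c,D in [('bS',(.544,.18),.063),('bL',(.422,.332),.083)]: print(n,dish(im,s,c,.009,D))
E
```

```text
M rim [[0.4272 0.1026 0.061 ]] S [[0.5505 0.3144 0.05  ]] [(np.float64(0.39), 170, [0.5523, 0.3177], np.float64(0.036)), (np.float64(1.08), 160, [0.5517, 0.3179], np.float64(0.0358))] L [(np.float64(0.25), 160, [0.5547, -0.0765], np.float64(0.0569)), (np.float64(0.28), 170, [0.5548, -0.0763], np.float64(0.0564)), (np.float64(0.5), 150, [0.5547, -0.0765], np.float64(0.0574))]
bS ((array([0.54397201, 0.18302535]), np.float64(0.030603998777928396)), array([199.99126803,  77.38534548]))
bL ((array([0.42323711, 0.33050593]), np.float64(0.041176501293517104)), array([ 88.37116564, 192.08418541]))
```

```bash
python3 -m pendant '[[[14,24,0],0,1],[[20,35,0],0,1],[[20,35,0],0,1],[[20,35,0],0,1],[[20,35,-10],0,1],[[20,30,-20],0,1],[[10,20,-20],0,1],[[0,0,-10],0,1],[[0,0,0],0,1],[[0,0,0],0,1]]'
python3 - <<'E'
from h import *
s=env.observe(); im,d=shot('wrist','w5.png'); px=wproj([[.551,.316,.05]],s)[0]; print(px,ring(im,s,px,.05,.038),np.round(s['q'],1))
E
```

```text
time_s: 11.8
position: [0.5509, 0.3211, 0.102]
tool_rot: [[1.0, -0.006, -0.009], [-0.006, -1.0, -0.002], [-0.009, 0.002, -1.0]]
ft_force: [-0.5, -0.6, 0.1]
grip_width: 0.0852
[284.20319206 216.64088093] [(np.float64(0.63), 170, [0.553, 0.3172], np.float64(0.0358)), (np.float64(0.67), 180, [0.5531, 0.3172], np.float64(0.0353)), (np.float64(1.21), 160, [0.5532, 0.3171], np.float64(0.0359))] [1.960e+01 3.560e+01 6.800e+01 1.000e-01 7.690e+01 1.099e+02]
```

View pics/w5.png

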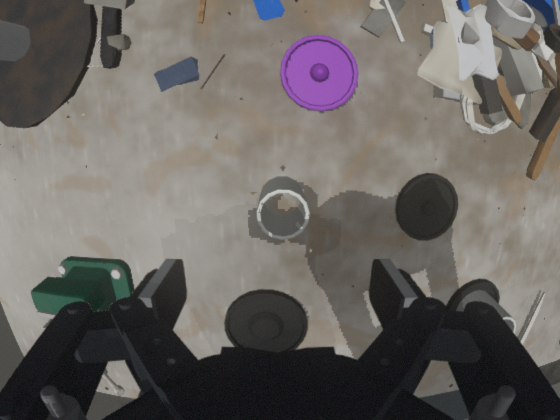

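The small flask's rim is at (283,214) px, centred between the jaws at world (0.553, 0.317). The vise is clear of the fingers.

```bash
python3 -m pendant '[[[2,-4,-15],0,1],[[0,0,-25],0,1],[[0,0,-22],0,1],[[0,0,-12],0,1],[[0,0,-4],0,1],[[0,0,0],0,1],[[0,0,0],0,1]]'
```

```text
time_s: 12.72
position: [0.5542, 0.3145, 0.023]
tool_rot: [[1.0, -0.009, -0.004], [-0.009, -1.0, -0.0], [-0.004, 0.0, -1.0]]
ft_force: [-0.0, 1.1, 0.8]
grip_width: 0.0851
```

```bash
python3 -m pendant '[[[-1,2,-8],0,1],[[0,0,0],0,1],[[0,0,0],0,0.2],[[0,0,0],0,-0.2],[[0,0,0],0,-1],[[0,0,0],0,-1],[[0,0,0],0,-1],[[0,0,0],0,-1],[[0,0,0],0,-1],[[0,0,0],0,-1]]' 40
```

```text
time_s: 13.98
position: [0.5537, 0.3171, 0.016]
tool_rot: [[1.0, -0.008, -0.001], [-0.008, -1.0, 0.0], [-0.001, -0.0, -1.0]]
ft_force: [0.2, -0.0, 0.3]
grip_width: 0.036
```

```bash
python3 -m pendant '[[[0,0,15],0,-1],[[0,0,25],0,-1],[[0,0,25],0,-1],[[0,-20,10],0,-1],[[-2,-30,0],0,-1],[[-2,-20,0],0,-1],[[0,-7,0],0,-1],[[0,0,0],0,-1],[[0,0,0],0,-1]]'
python3 - <<'E'
from h import *
s=env.observe(); im,d=shot('wrist','w6.png'); z=s['position'][2]-.016+.05; px=wproj([[*s['position'][:2],z]],s)[0]; c=ring(im,s,px,z,.038); print(px,c)
if c: print(np.array(c[0][2])-s['position'][:2])
print(dish(im,s,(.544,.182),.009,.063))
E
```

```text
time_s: 15.1
position: [0.5488, 0.2352, 0.0951]
tool_rot: [[1.0, -0.009, -0.002], [-0.009, -1.0, -0.0], [-0.002, 0.0, -1.0]]
ft_force: [-0.2, 0.2, -0.8]
grip_width: 0.0363
[277.05747988 273.37039949] [(np.float64(2.4), 130, [0.5377, 0.2352], np.float64(0.0364))]
[-1.10597660e-02  7.49260728e-06]
((array([0.54493328, 0.18469782]), np.float64(0.030936505969770756)), array([338.02038425, 207.59934396]))
```

View pics/w6.png

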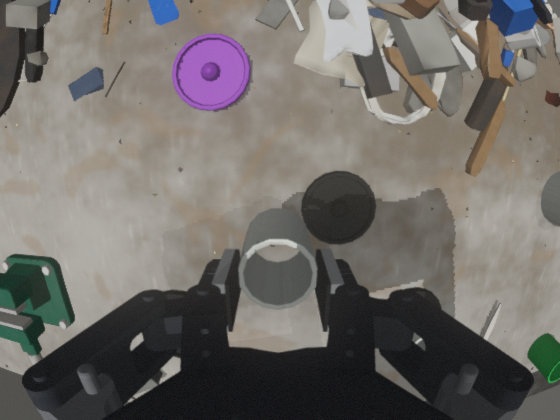

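Small flask is held, with its rim centred at (278,273), matching the expected (277,273). The small dish is at (338,207).

```bash
python3 -m pendant '[[[-2,-15,0],0,-1],[[-2,-20,0],0,-1],[[-1,-13,-10],0,-1],[[0,-4,-20],0,-1],[[0,0,-20],0,-1],[[0,0,-10],0,-1],[[0,0,0],0,-1],[[0,0,0],0,-1]]'
```

```text
time_s: 16.15
position: [0.5429, 0.177, 0.032]
tool_rot: [[1.0, -0.01, -0.002], [-0.01, -1.0, -0.001], [-0.002, 0.001, -1.0]]
ft_force: [-0.4, -0.1, -1.2]
grip_width: 0.0361
```

```bash
python3 -m pendant '[[[1,6,0],0,-1],[[0,0,0],0,-1],[[0,0,-5],0,-1],[[0,0,-4],0,-1],[[0,0,0],0,-1],[[0,0,0],0,-1]]'
```

```text
time_s: 16.9
position: [0.5445, 0.1838, 0.0236]
tool_rot: [[1.0, -0.01, -0.0], [-0.01, -1.0, -0.0], [-0.0, 0.0, -1.0]]
ft_force: [0.3, 0.1, -1.1]
grip_width: 0.0357
```

```bash
python3 -m pendant '[[[0,0,-2],0,-1],[[0,0,-1.5],0,-1],[[0,0,-1],0,-1],[[0,0,0],0,-1],[[0,0,0],0,-1]]'
```

```text
time_s: 17.52
position: [0.5453, 0.1839, 0.0212]
tool_rot: [[1.0, -0.01, 0.003], [-0.01, -1.0, 0.0], [0.003, -0.0, -1.0]]
ft_force: [0.3, 0.4, -1.4]
grip_width: 0.0363
```

```bash
python3 -m pendant '[[[-1,0,-1],0,-1],[[0,0,-1],0,-1],[[0,0,0],0,-1],[[0,0,0],0,-1]]'
```

```text
time_s: 18.02
position: [0.5459, 0.1841, 0.021]
tool_rot: [[1.0, -0.009, 0.008], [-0.009, -1.0, 0.0], [0.008, -0.001, -1.0]]
ft_force: [0.0, -0.0, -0.1]
grip_width: 0.0362
```

Seated: the wrist force has returned to zero. Release, lift, and go on to the large flask.

```bash
python3 -m pendant '[[[0,0,0],0,-0.1],[[0,0,0],0,0.1],[[0,0,0],0,0.4],[[0,0,0],0,0.8],[[0,0,0],0,0.8]]'
python3 -m pendant '[[[0,0,15],0,0.8],[[0,0,30],0,0.8],[[0,0,35],0,1],[[0,0,35],0,1],[[0,0,35],0,1],[[0,0,0],0,1],[[0,0,0],0,1]]'
python3 - <<'E'
from h import *
s=env.observe(); im,d=shot('wrist','w7.png'); px=wproj([[.544,.183,.055],[.555,-.076,.062]],s); print(px,ring(im,s,px[0],.055,.038),ring(im,s,px[1],.062,.058))
print(dish(im,s,(.544,.182),.009,.063),dish(im,s,(.423,.331),.009,.083))
E
```

```text
time_s: 18.65
position: [0.5457, 0.1841, 0.0204]
tool_rot: [[1.0, -0.01, 0.007], [-0.01, -1.0, 0.0], [0.007, -0.001, -1.0]]
ft_force: [0.1, -0.3, -0.1]
grip_width: 0.0767
time_s: 19.52
position: [0.545, 0.184, 0.1809]
tool_rot: [[1.0, -0.009, 0.011], [-0.01, -1.0, 0.001], [0.011, -0.001, -1.0]]
ft_force: [0.3, 0.3, -1.7]
grip_width: 0.0856
[[278.47582607 196.1601427 ]
 [514.04613958 188.17439487]] [(np.float64(0.92), 170, [0.5452, 0.1843], np.float64(0.0358)), (np.float64(1.13), 120, [0.5452, 0.1841], np.float64(0.0371)), (np.float64(1.2), 160, [0.5452, 0.1842], np.float64(0.0363))] [(np.float64(0.43), 160, [0.5546, -0.0765], np.float64(0.0568)), (np.float64(0.8), 170, [0.5542, -0.0761], np.float64(0.0552))]
((array([0.54485286, 0.1837914 ]), np.float64(0.027222758270712567)), array([278.31015038, 175.73684211])) ((array([0.41655287, 0.33150965]), np.float64(0.04072805944351706)), array([160.12251309, 287.44223386]))
```

View pics/w7.png

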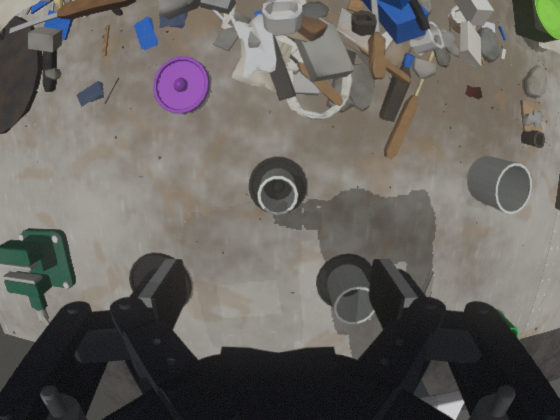

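The small flask stands inside its dish (rim (278,195) px, dome visible inside). The large flask rim is at about (513,188). Moving to it.

```bash
python3 -m pendant '[[[2,-20,0],0,1],[[2,-40,0],0,1],[[2,-50,0],0,1],[[2,-50,0],0,1],[[2,-45,0],0,1],[[0,-35,-20],0,1],[[0,-18,-25],0,1],[[0,-5,-15],0,1],[[0,0,0],0,1],[[0,0,0],0,1]]'
python3 - <<'E'
from h import *
s=env.observe(); im,d=shot('wrist','w8.png'); px=wproj([[.555,-.076,.062]],s); print(px,ring(im,s,px[0],.062,.058))
E
```

```text
time_s: 20.82
position: [0.5501, -0.0968, 0.1133]
tool_rot: [[1.0, -0.014, -0.001], [-0.014, -1.0, 0.002], [-0.001, -0.002, -1.0]]
ft_force: [0.3, 0.0, 0.5]
grip_width: 0.0853
[[247.60314305 211.35580505]] [(np.float64(0.27), 170, [0.5546, -0.0763], np.float64(0.0564)), (np.float64(0.41), 160, [0.5544, -0.0761], np.float64(0.0569)), (np.float64(0.6), 180, [0.5549, -0.0763], np.float64(0.0558))]
```

View pics/w8.png

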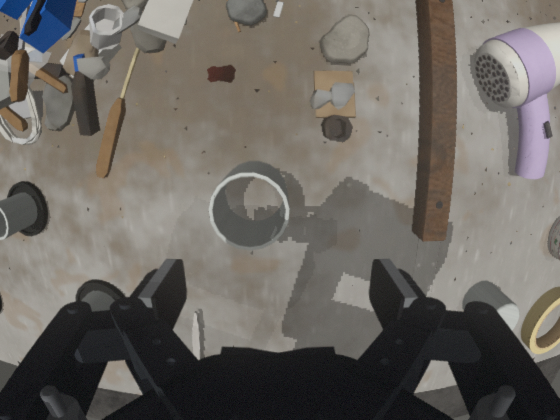

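The large flask rim is at (248,210) px; I need to centre on it first, at +4.5 mm x and +20.5 mm y.

```bash
python3 -m pendant '[[[3,12,0],0.01,1],[[2,9,0],0,1],[[0,0,-15],0,1],[[0,0,0],0,1],[[0,0,0],0,1]]'
```

```text
time_s: 21.5
position: [0.5558, -0.0729, 0.0982]
tool_rot: [[1.0, -0.001, 0.001], [-0.001, -1.0, 0.001], [0.001, -0.001, -1.0]]
ft_force: [0.3, 0.3, -0.2]
grip_width: 0.0856
```

```bash
python3 -m pendant '[[[-1,-3,-10],0,1],[[0,0,-22],0,1],[[0,0,-22],0,1],[[0,0,-15],0,1],[[0,0,-4],0,1],[[0,0,0],0,1],[[0,0,0],0,1]]'
```

```text
time_s: 22.38
position: [0.5545, -0.0781, 0.022]
tool_rot: [[1.0, -0.003, 0.002], [-0.003, -1.0, 0.0], [0.002, -0.0, -1.0]]
ft_force: [0.8, 0.8, -0.7]
grip_width: 0.0857
```

```bash
python3 -m pendant '[[[0,2,-2],0,1],[[0,0,0],0,1],[[0,0,0],0,0.5],[[0,0,0],0,0.3],[[0,0,0],0,-1],[[0,0,0],0,-1],[[0,0,0],0,-1],[[0,0,0],0,-1],[[0,0,0],0,-1]]' 40
```

```text
time_s: 23.5
position: [0.555, -0.0761, 0.0214]
tool_rot: [[1.0, -0.003, 0.004], [-0.003, -1.0, -0.001], [0.004, 0.001, -1.0]]
ft_force: [-0.5, -0.5, 1.5]
grip_width: 0.0557
```

```bash
python3 -m pendant '[[[0,0,15],0,-1],[[0,0,30],0,-1],[[0,0,40],0,-1],[[0,0,40],0,-1],[[0,0,15],0,-1],[[0,0,0],0,-1],[[0,0,0],0,-1]]'
```

```text
time_s: 24.38
position: [0.5535, -0.0755, 0.1688]
tool_rot: [[1.0, -0.003, 0.004], [-0.003, -1.0, -0.001], [0.004, 0.001, -1.0]]
ft_force: [0.5, -0.1, -1.8]
grip_width: 0.0559
```

```bash
python3 -m pendant '[[[-6,18,0],0,-1],[[-10,30,0],0,-1],[[-13,40,0],0,-1],[[-13,40,0],0,-1],[[-13,40,0],0,-1],[[-13,40,0],0,-1],[[-13,40,0],0,-1],[[-12,35,0],0,-1],[[-8,25,0],0,-1],[[-3,10,0],0,-1],[[0,0,0],0,-1],[[0,0,0],0,-1]]'
python3 - <<'E'
from h import *
s=env.observe(); im,d=shot('wrist','w9.png'); p=s['position']; z=p[2]-.0214+.062; px=wproj([[*p[:2],z],[.423,.331,.009]],s); c=ring(im,s,px[0],z,.058); print(p,px,c,np.round(s['q'],1))
if c: print(np.array(c[0][2])-p[:2])
print(dish(im,s,(.423,.331),.009,.083))
E
```

```text
time_s: 25.88
position: [0.4348, 0.2582, 0.1609]
tool_rot: [[1.0, 0.0, -0.014], [0.0, -1.0, 0.001], [-0.014, -0.001, -1.0]]
ft_force: [-0.3, -0.4, -1.8]
grip_width: 0.0556
[0.434789   0.25823025 0.16088347] [[276.97498587 281.13185853]
 [206.57867308 197.16863586]] [] [ 17.1  20.   85.2   0.3  75.5 107. ]
((array([0.42372065, 0.33288703]), np.float64(0.039713744973524145)), array([205.59518993, 195.33535626]))
```

View pics/w9.png

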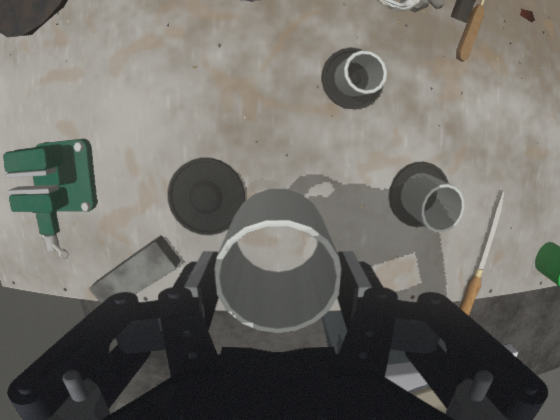

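The large flask is held, rim centre (278,278) versus expected (277,281). The large dish is at (206,195), the stone corner at (160,237), and the two placed flasks stand in their dishes.

```bash
python3 -m pendant '[[[-3,18,0],0,-1],[[-4,25,0],0,-1],[[-3,20,-15],0,-1],[[-1,9,-30],0,-1],[[0,0,-30],0,-1],[[0,0,-15],0,-1],[[0,0,0],0,-1],[[0,0,0],0,-1]]'
python3 - <<'E'
from h import *
E
```

```text
time_s: 26.92
position: [0.4247, 0.3356, 0.0693]
tool_rot: [[1.0, -0.005, -0.011], [-0.005, -1.0, 0.003], [-0.011, -0.003, -1.0]]
ft_force: [-0.0, 0.6, -2.1]
grip_width: 0.0556
```

```bash
python3 -m pendant '[[[-2,-4,-12],0,-1],[[0,0,-12],0,-1],[[0,0,-5],0,-1],[[0,0,0],0,-1],[[0,0,0],0,-1]]'
```

```text
time_s: 27.55
position: [0.4232, 0.3316, 0.0394]
tool_rot: [[1.0, -0.005, -0.009], [-0.005, -1.0, 0.004], [-0.009, -0.004, -1.0]]
ft_force: [-0.0, 0.2, -1.4]
grip_width: 0.0556
```

```bash
python3 -m pendant '[[[0,0,-5],0,-1],[[0,0,-4],0,-1],[[0,0,-2],0,-1],[[0,0,0],0,-1],[[0,0,0],0,-1]]'
```

```text
time_s: 28.18
position: [0.4234, 0.3318, 0.028]
tool_rot: [[1.0, -0.005, -0.008], [-0.005, -1.0, 0.005], [-0.008, -0.005, -1.0]]
ft_force: [-0.1, 0.3, -1.6]
grip_width: 0.0551
```

```bash
python3 -m pendant '[[[0,0,-1.5],0,-1],[[0,0,-1],0,-1],[[0,0,-1],0,-1],[[0,0,0],0,-1],[[0,0,0],0,-1]]'
```

```text
time_s: 28.8
position: [0.4234, 0.3319, 0.0268]
tool_rot: [[1.0, -0.005, -0.006], [-0.005, -1.0, 0.005], [-0.006, -0.005, -1.0]]
ft_force: [0.2, -0.1, -1.4]
grip_width: 0.0559
```

```bash
python3 -m pendant '[[[0,0,-1.5],0,-1],[[0,0,-1.5],0,-1],[[0,0,0],0,-1],[[0,0,0],0,-1]]'
```

```text
time_s: 29.3
position: [0.4233, 0.3321, 0.0267]
tool_rot: [[1.0, -0.005, -0.005], [-0.005, -1.0, 0.006], [-0.005, -0.006, -1.0]]
ft_force: [-0.1, 0.5, -1.6]
grip_width: 0.0554
```

It has stopped descending at the expected seat height (0.0267 against 0.0264). Releasing gently.

```bash
python3 -m pendant '[[[0,0,-1.5],0,-1],[[0,0,0],0,0.36],[[0,0,0],0,0.5],[[0,0,0],0,0.8],[[0,0,0],0,1],[[0,0,0],0,1]]'
python3 -m pendant '[[[0,0,15],0,1],[[0,0,30],0,1],[[0,0,35],0,1],[[0,0,40],0,1],[[0,-20,40],0,1],[[0,-20,10],0,1],[[0,0,0],0,1],[[0,0,0],0,1]]'
python3 - <<'E'
from h import *
s=env.observe(); im,d=shot('wrist','w10.png'); C=[(.4235,.3315,.067,.058),(.4272,.1018,.061,.048),(.545,.184,.055,.038)]
for x,y,z,D in C:
    px=wproj([[x,y,z]],s)[0]; print(px.round(),ring(im,s,px,z,D)[:1],dish(im,s,(x,y),.009,D+.025))
im,d=shot('scene','s10.png'); P=cloud('scene',d); cv2.imwrite('pics/s10c.png',cv2.resize(im[130:330,110:510],None,fx=2,fy=2)[:,:,::-1])
E
```

```text
time_s: 30.05
position: [0.4235, 0.3324, 0.0257]
tool_rot: [[1.0, -0.005, -0.005], [-0.005, -1.0, 0.006], [-0.005, -0.006, -1.0]]
ft_force: [-0.9, 0.4, -0.1]
grip_width: 0.0856
time_s: 31.05
position: [0.4222, 0.2907, 0.2053]
tool_rot: [[1.0, -0.005, -0.003], [-0.005, -1.0, 0.007], [-0.003, -0.007, -1.0]]
ft_force: [1.1, -1.0, -0.7]
grip_width: 0.0849
[236. 189.] [(np.float64(0.4), 170, [0.4228, 0.3323], np.float64(0.0564))] ((array([0.41895347, 0.3349274 ]), np.float64(0.021425276586787067)), array([239.94626594, 182.03005464]))
[453. 186.] [(np.float64(0.37), 180, [0.4273, 0.103], np.float64(0.045))] ((array([0.4269609 , 0.10585747]), np.float64(0.031237508897457793)), array([420.75138735, 174.5826859 ]))
[385.  68.] [(np.float64(0.34), 170, [0.5451, 0.1842], np.float64(0.0365))] ((array([0.54369994, 0.18601034]), np.float64(0.026497526687009745)), array([363.48508287,  79.06298343]))
```

View pics/w10.png

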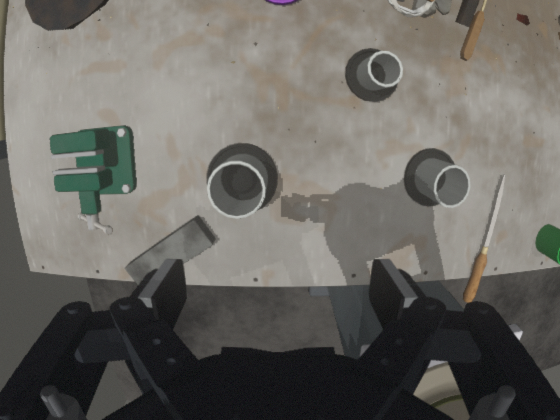

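View pics/s10c.png

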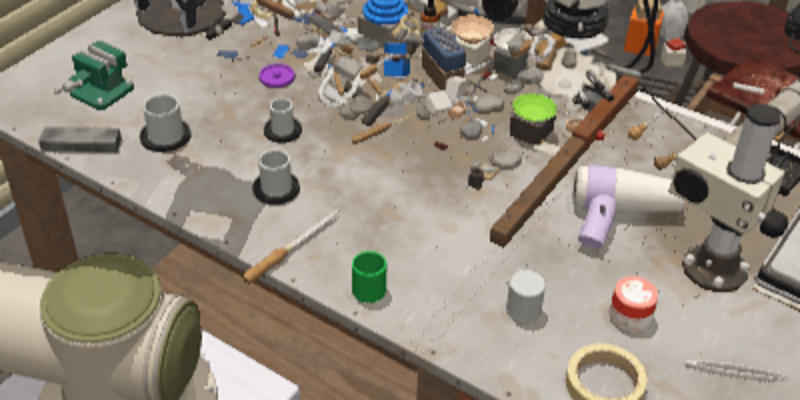

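All three flasks stand upright in their dishes: rims at (236,189), (453,186) and (385,68) px in the wrist view. The bystanders and decoys are in place. Handing in.

```bash
python3 -c "
from rig import ticket; print(ticket.close_job())"
```

```text
the job is handed in; nothing more can be done
None
```

All three steel flasks are standing on the sprue bases of their own size, released, and the job was handed in at about 31 s of the 88 s allowed. I used 13 of the 16 picture views. No verdict is reported at hand-in.

Last checks, comparing each flask's rim in the final wrist picture with the base position measured earlier:

| Flask | Rim centre (m) | Base centre (m) | Offset |
|---|---|---|---|
| Small | (0.545, 0.184) | (0.544, 0.183) | about 1–2 mm |
| Medium | (0.427, 0.103) | (0.427, 0.101) | about 2 mm |
| Large | (0.423, 0.332) | (0.4235, 0.3315) | about 1 mm |

- **Seating:** each flask was released at its calculated seat height, within about 1 mm. Only the small one gave a clear contact reading at the wrist. For the medium and large I relied on the arm no longer descending.
- **Upright:** all three look upright in the final scene picture, with the rims visible all round. I did not measure the tilt.
- **Left alone:** the block, pot, tape, stone, green tube and purple dish looked undisturbed in the pictures. I judged this by eye and did not re-measure them.
- **Disagreements:**
  - The first wrist picture, taken while the arm was still moving, read about 4 mm off in y against later ones, so I used the later ones.
  - Re-measuring the bases in the last picture gave unreliable centres (wrong sizes), because the flasks now cover them.

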